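# Hang the adhesive tin on the forked hook

## Robot

A 6-joint arm with a two-finger parallel gripper is mounted at the origin on the work surface. World frame = base frame: x ahead of the robot, y to its left, z up, the work surface at z = 0. Lengths are in m, angles in degrees, forces in N, time in s.
With the tool pointing down it reaches from about 0.275 to 0.75 m from the base axis. Payload 10.2 kg.
Tool frame: the origin (TCP) lies at the centre of the arm's flange, where the gripper is bolted on; the fingertips stand 173 mm ahead of it and the grasp point (between the pads) lies 155 mm ahead of it; z points along the fingers, y is the direction in which the jaws open and shut (so a half turn about z gives the same grasp; the last joint's range is limited). The gripper opens to 85 mm and grips with 20 to 120 N. Pads are 22 mm wide; open, the fingers measure 114 mm over their backs; the gripper's body (76 mm by 85 mm) begins 54 mm behind the grasp point. The pads swing forward as they close: fully open they stand 13 mm farther back than shut.
Start: joints at [-79.492, 17.928, 85.812, -0, 76.261, -12.8], TCP at [0.208, -0.482, 0.405] pointing down, gripper open.
Joint ranges: [-168.41, 168.41], [-55.51, 124.54], [10.69, 146.95], [-70.63, 250.63], [1, 178], [-165.06, 165.06]. Speed limits (degrees/s): [136.94, 136.94, 172.46, 180, 180, 180].

## Interface

Orientations are given as [roll, pitch, yaw] about the fixed x, y, z axes, in that order (R = Rz(yaw) Ry(pitch) Rx(roll)).
In Python, from plant import r, viewer gives the robot as it stands. The module is installed in compiled form; this text tells all that it offers. Calls block until the motion is done:
- r.move_to(position, orientation): joint-space move of the TCP to a pose.
- r.line_to(position, rot=None, vel=0.15, contact_N=None): straight line of the TCP; rot=None keeps the orientation; vel is the mean speed in m/s. With contact_N (N) it stops when the force on the tool has changed by that much, and returns True; else False.
- r.movej(angles): joint-space move.
- r.open_jaws() and r.grasp(): open the fingers fully, or close them until they stop; the grip force is fixed at half the most.
- r.wait(seconds).
- r.inverse_kinematics(position, orientation): joint angles nearest the present ones, or None.
- r.state(): the state.
- viewer.read_camera(name): name is "scene" or "top"; returns a dict with "img" (480x640x3 uint8, red, green, blue), "K" (3x3 intrinsics, pixels), "D" ([k1, k2, p1, p2, k3] as OpenCV has them; the pictures are not rectified), "origin" and "orientation" of the camera in the world. Camera axes: x right, y down, z forward; pixel columns grow to the right and rows downward; lengths in m; the calibration is good to about 2 mm. A picture is of the moment at which its call begins. There is no depth.
A pose or a line that the arm cannot do raises r.MotionError and nothing moves.
- r.job_done(): hands the job in, once; it reports no verdict.
Trained networks look in a picture, given as the dict that the camera call returned (one of the last four; its "shot" number tells which), for a name from the list of things; names that differ only in an ending like _2 or _b are one class to them, and where a whole thing is asked for, a point or a joint stands for the part that bears it (a point fixed in the world has none). Each returns a list of dicts, best first, with "score" (0 to 1); they miss things now and then, are a little off and sometimes report something else, mostly with a low value. They report only what shows in the picture. A call takes as long as a camera call. They do not tell look-alikes from the thing itself.
- viewer.search_frame(target, picture): "location" ([column, row] as shares, 0 to 1, of the picture: columns of its width, rows of its height, amid what is visible of it).
- viewer.silhouettes(target, picture): "mask" (480x640 bool, what is visible of it) and "location" ([column, row] as shares, 0 to 1, of the picture: columns of its width, rows of its height, amid what is visible of it).
The state is a dict: "time_s": time; "joint_positions": joint angles; "joint_vel": joint speeds; "joint_torque": joint torques, N m; "ee_pos": TCP position; "ee_rot": TCP orientation; "contact_force": force on the tool from outside, world axes, zero at the start; "ft_torque": the same for the moment, N m; "gripper_width": finger opening in m.
Only numpy, scipy, OpenCV 4.12 (cv2) and the standard library are available. Lean on these libraries where they do the work, as an engineer would, in place of code of your own. Each camera call takes 0.05 s, during which the arm holds its last target. There are 200 camera calls.

## Task

Two lidded metal tins with wire bails stand on the bench. Take the larger one: swing its flat-lying bail upright while the tin still stands on the bench, then lift the tin by the bail's wooden roller and hang it on the forked hook, the bail's wire resting in the dips of both prongs, one either side of the roller. Leave it hanging upright and still, and do not shift or tip the smaller tin.

Things in the scene. Friction and masses are not known exactly. Their poses are not given: they have to be found in the camera images.
- pail_mid (a point): Larger tin: plain steel cylinder with lid, 104 mm across, 105 high, 0.4 to 0.7 kg. Point: its centre, half-way up. z up, y along the bail's hinge axis, which crosses the tin's z axis 35.5 mm above this point. The bail starts flat (within 10 degrees of level) on the tin's -x side and swings up towards +x about that axis; it moves easily and falls back if let go.
- pail_grip (a point): Centre of the crossbar of the larger tin's bail, inside a free-turning wooden roller, 11 mm diameter, 40 mm long. Wire 5 mm thick, straight for 48 mm either side. y along the crossbar; z from the hinge axis out to the crossbar (100 mm): up when the bail is upright, level when flat. Gap between flat roller and tin side 42 mm.
- hook_seat (a point): Fixed forked hook on a post: two 8 mm prongs, 72 mm between centres (too narrow for the tin: bring it in from the open end, this frame's -x). Point: midway, where the wire's centre rests in the prongs' dips, 226.5 mm above the bench; y from prong to prong, z up. Prong tips, 32 mm to -x, rise 20 mm above it, undersides lie 10.5 mm below it; the post, 92 mm to +x, ends 14 mm above it.
- small_mid (a point): The smaller tin, a bystander: same kind of steel tin with a wire bail, 72 mm across, 80 mm high, its bail lying flat and reaching 68 mm from its axis on its -x side. Point: its centre, half-way up; z up. Leave it where it stands.
Mind the look-alikes: they are no part of the job. Leave any black or blue look-alike of the part that bears pail_mid alone.

How it is judged:
By the outcome, as a careful person would: the job done as asked, in the order asked, and still so for the second after the job is handed in, with the robot touching nothing.
It also fails if it takes over 67 s, if anything falls off the work surface, if the arm or the gripper's body presses on something with over 40 N, if the wrist force passes 120 N, or if a joint passes its speed limit or range.

## Working session

There is one attempt and no reset: what is moved stays moved. The work goes in short steps, each a Python script; the robot and the scene stay as the last script left them, time stands still between calls to the robot, and variables do not carry over. Pictures are saved under pics/ and viewed, on a budget of 10 in all, crops included, one or two more only if the job needs it, and the job is handed in when it is done.

```bash
mkdir -p pics; cat > h.py <<'E'
import numpy as np, cv2
from scipy.spatial.transform import Rotation as R
from plant import r, viewer
def cam(n,save=None):
    p=viewer.read_camera(n)
    if save: cv2.imwrite('pics/'+save,p['img'][...,::-1])
    return p
def rotm(o):
    o=np.array(o,float)
    if o.shape==(3,3): return o
    if o.shape==(4,): return R.from_quat(o).as_matrix()
    return R.from_euler('xyz',o,degrees=True).as_matrix()
def ray(p,uv):
    q=cv2.undistortPoints(np.array([[uv]],float),np.array(p['K']),np.array(p['D'],float))[0,0]
    return np.array(p['origin']),rotm(p['orientation'])@np.array([q[0],q[1],1])
def onz(p,uv,z):
    o,d=ray(p,uv); return o+d*(z-o[2])/d[2]
def proj(p,X):
    M=rotm(p['orientation']); X=np.atleast_2d(X).astype(float)
    c=(X-np.array(p['origin']))@M
    return cv2.projectPoints(c,np.zeros(3),np.zeros(3),np.array(p['K']),np.array(p['D'],float))[0][:,0]
E
python3 - <<'E'
from h import *
for n in('scene','top'):
    p=cam(n,n+'1.png'); print(n,p['origin'],p['orientation'],p['K'],p['D'])
    for t in('pail_mid','pail_grip','hook_seat','small_mid'):
        for d in viewer.search_frame(t,p):
            print(t,round(d['score'],2),np.round(np.array(d['location'])*[640,480],1))
    for d in viewer.silhouettes('pail_mid',p):
        ys,xs=np.nonzero(d['mask']); print('sil',d['score'],xs.min(),xs.max(),ys.min(),ys.max(),len(xs))
print(r.state())
E
```

```text
scene [ 1.10697605 -0.02177016  0.80082391] [-138.09903531   -1.00518899   97.20344359] [[492.67202139   0.         330.53430216]
 [  0.         492.67202139 246.5647937 ]
 [  0.           0.           1.        ]] [-0.09955601  0.          0.          0.          0.        ]
pail_mid 0.89 [176.1 243. ]
pail_mid 0.82 [337.  216.1]
pail_mid 0.59 [246.2 290.9]
pail_grip 0.86 [337.1 177.4]
pail_grip 0.8 [163.2 200.9]
pail_grip 0.77 [262.3 243. ]
hook_seat 0.68 [498.8 362.4]
small_mid 0.95 [345.4 294.6]
sil 0.77 213 284 237 333 4037
sil 0.73 314 364 159 255 3213
sil 0.61 133 205 193 282 3780
sil 0.31 324 376 260 327 2236
top [ 0.40242892 -0.08854748  1.35340063] [-1.76420762e+02  3.96768156e-03 -8.99701132e+01] [[593.03911415   0.         317.48288349]
 [  0.         593.03911415 240.66824343]
 [  0.           0.           1.        ]] [-0.19578214  0.          0.          0.          0.        ]
pail_mid 0.89 [385.7 201.8]
pail_mid 0.8 [466.  243.4]
pail_mid 0.67 [315.2 297.1]
pail_mid 0.18 [381.3 237.4]
pail_grip 0.57 [383.9 236.9]
pail_grip 0.55 [477.3 240.4]
pail_grip 0.45 [312.7 300.8]
hook_seat 0.66 [179.4 161.8]
small_mid 0.66 [299.1 208.5]
sil 0.79 291 341 272 321 1996
sil 0.7 434 501 216 265 2367
sil 0.57 358 411 170 243 2224
{'time_s': 0.6, 'joint_positions': array([-7.94922158e+01,  1.79267351e+01,  8.58119242e+01,  1.62843389e-03,
        7.62619371e+01, -1.27999221e+01]), 'joint_vel': array([ 0.04184463,  0.07131055, -0.08072281, -0.0548814 ,  0.05644302,
       -0.00436365]), 'joint_torque': array([-1.27597516e-03, -4.12035012e+01, -2.59837139e+01, -1.73347062e-04,
        5.69908407e-04, -6.74027703e-06]), 'ee_pos': array([ 0.20771717, -0.48216235,  0.4047039 ]), 'ee_rot': array([-1.79999769e+02, -1.67466488e-03,  2.33073195e+01]), 'contact_force': array([ 0.38381407, -0.2375901 , -0.35081167]), 'ft_torque': array([-0.02559635, -0.01756922, -0.02950605]), 'gripper_width': 0.08543380293679571}
```

View pics/scene1.png

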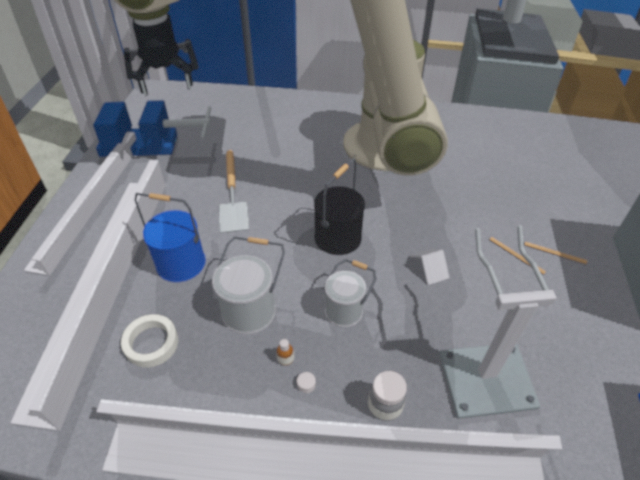

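View pics/top1.png

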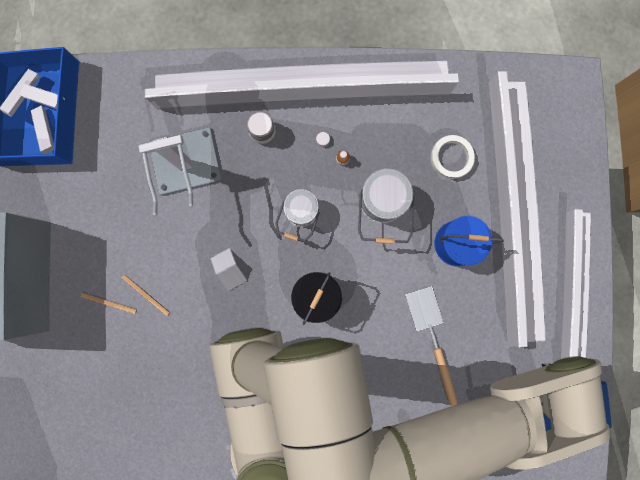

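The scene view shows the larger steel tin at about (245,290), with its roller at (258,240). The smaller tin is at (345,295) and the hook at (500,300). In the top view the large lid is at (387,194), its roller at (385,241), and the hook's prong tips at (155,213) and (191,205), opening towards the robot. The black and blue tins are look-alikes.

```bash
python3 - <<'E'
from h import *
T=cam('top');S=cam('scene')
def crop(p,x,y): return cv2.resize(p['img'][y:y+100,x:x+133,::-1],(399,300),interpolation=cv2.INTER_CUBIC)
im=np.vstack([np.hstack([crop(T,110,120),crop(S,440,220)]),np.hstack([crop(T,325,155),crop(S,195,225)])])
cv2.imwrite('pics/crops.png',im)
for t,zs in(((387,194),.105),((385,241),.088),((299.5,207),.08),((290.5,237.5),.06),((173,209),.2465),((155,213),.2465),((191,205),.2465)):
    print('top',t,zs,onz(T,t,zs).round(4))
for t,zs in(((243.5,279),.105),((258,240.5),.088),((346,288),.08),((478,231),.2465),((520,229),.2465)):
    print('scene',t,zs,onz(S,t,zs).round(4))
E
```

```text
top (387, 194) 0.105 [ 0.5801 -0.2363  0.105 ]
top (385, 241) 0.088 [ 0.4809 -0.2331  0.088 ]
top (299.5, 207) 0.08 [ 0.555  -0.0495  0.08  ]
top (290.5, 237.5) 0.06 [ 0.4902 -0.0294  0.06  ]
top (173, 209) 0.2465 [0.5318 0.1862 0.2465]
top (155, 213) 0.2465 [0.5243 0.2212 0.2465]
top (191, 205) 0.2465 [0.5393 0.1514 0.2465]
scene (243.5, 279) 0.105 [ 0.5853 -0.2325  0.105 ]
scene (258, 240.5) 0.088 [ 0.475  -0.2326  0.088 ]
scene (346, 288) 0.08 [ 0.5607 -0.0495  0.08  ]
scene (478, 231) 0.2465 [0.5465 0.1524 0.2465]
scene (520, 229) 0.2465 [0.5319 0.2214 0.2465]
```

View pics/crops.png

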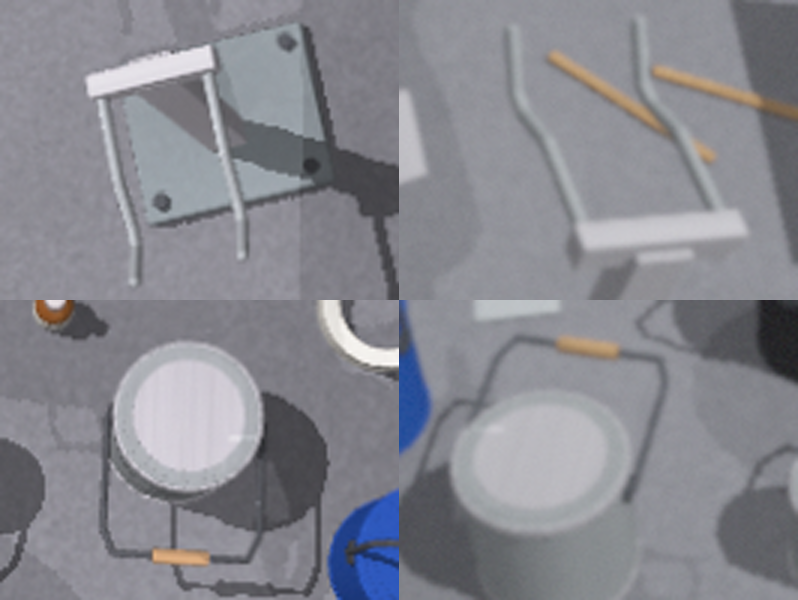

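```bash
cat >> h.py <<'E'
def tri(A,a,B,b):
    M=[];v=[]
    for p,u in((A,a),(B,b)):
        o,d=ray(p,u); d/=np.linalg.norm(d); P=np.eye(3)-np.outer(d,d); M.append(P); v.append(P@o)
    return np.linalg.lstsq(np.vstack(M),np.hstack(v),rcond=None)[0]
DX=lambda th,yaw: R.from_euler('z',yaw,degrees=True).as_matrix()@np.array([np.sin(np.radians(th)),0,-np.cos(np.radians(th))])
def pose(g,th,yaw,flip=1):
    "TCP pos, rpy for grasp point g, tool tilted th deg from down toward +x of yaw frame, jaws in that xz plane"
    d=DX(th,yaw); x=flip*R.from_euler('z',yaw,degrees=True).as_matrix()[:,1]; y=np.cross(d,x)
    return np.array(g)-.155*d, R.from_matrix(np.c_[x,y,d]).as_euler('xyz',degrees=True)
E
python3 - <<'E'
from h import *
T=cam('top');S=cam('scene')
for n,a,b in (('tipL',(154.7,213.5),(520.3,227)),('tipR',(190.7,205),(477.7,230)),('backL',(144.3,151.7),(546.3,289.3)),('backR',(180,144),(500.3,294)),('lid',(387.7,194.3),(242.7,278)),('roller',(385.2,240.5),(257.7,241)),('bailR',(325+250/3,155+262/3),(195+515/3-400/3,225+40/3)),('bailL',(325+108/3,155+252/3),(195+662/3-400/3,225+62/3))):
    X=tri(T,a,S,b); print(n,X.round(4),(proj(T,X)[0]-a).round(1),(proj(S,X)[0]-b).round(1))
for f in(1,-1):
  for th in(0,20,30,35,45):
    for g,y in(((.479,-.233,.09),-3),((.479,-.233,.17),-3),((.582,-.235,.188),-3),((.582,-.235,.36),-3),((.57,.19,.24),13),((.445,.165,.3),13)):
        p,o=pose(g,th,y,f); q=r.inverse_kinematics(p,o); print(f,th,g,None if q is None else np.round(q))
E
```

```text
tipL [0.5238 0.2233 0.2432] [-0.3 -0. ] [-0.4  0. ]
tipR [0.5399 0.1532 0.2421] [-0.1 -0. ] [-0.2 -0. ]
backL [0.645  0.2479 0.2398] [0.1 0. ] [0.1 0. ]
backR [0.66   0.1786 0.2364] [-0.2 -0. ] [-0.3 -0. ]
lid [ 0.5799 -0.2372  0.1003] [-0.6  0.1] [-0.7 -0. ]
roller [ 0.4815 -0.2321  0.0937] [-0.4  0.1] [-0.4 -0. ]
bailR [ 0.4778 -0.2824  0.0898] [-0.4  0.1] [-0.4 -0. ]
bailL [ 0.485  -0.1816  0.0918] [ 0.1 -0. ] [0.1 0. ]
1 0 (0.479, -0.233, 0.09) [-39.  29.  95.  -0.  55. -36.]
1 0 (0.479, -0.233, 0.17) [-39.  23.  91.  -0.  66. -36.]
1 0 (0.582, -0.235, 0.188) [-33.  34.  71.  -0.  75. -30.]
1 0 (0.582, -0.235, 0.36) [-33.  30.  53.  -0.  98. -30.]
1 0 (0.57, 0.19, 0.24) [ 7. 28. 73.  0. 79. -6.]
1 0 (0.445, 0.165, 0.3) [ 6. 10. 89.  0. 82. -7.]
1 20 (0.479, -0.233, 0.09) [-45.  23. 108.  23.  36. -59.]
1 20 (0.479, -0.233, 0.17) [-45.  16. 104.  18.  46. -53.]
1 20 (0.582, -0.235, 0.188) [-37.  25.  87.  14.  52. -41.]
1 20 (0.582, -0.235, 0.36) [-37.  19.  71.  11.  74. -35.]
1 20 (0.57, 0.19, 0.24) [ 6. 18. 89.  3. 53. -8.]
1 20 (0.445, 0.165, 0.3) [  5.  -1. 102.   3.  59. -10
[... 1922 characters left out ...]
 0.24) None
-1 30 (0.445, 0.165, 0.3) None
-1 35 (0.479, -0.233, 0.09) [-50.  22. 117.  60.  29.  82.]
-1 35 (0.479, -0.233, 0.17) [-50.  13. 113.  44.  37. 101.]
-1 35 (0.582, -0.235, 0.188) [-40.  21.  98.  35.  37. 118.]
-1 35 (0.582, -0.235, 0.36) [-40.  13.  83.  24.  58. 134.]
-1 35 (0.57, 0.19, 0.24) None
-1 35 (0.445, 0.165, 0.3) None
-1 45 (0.479, -0.233, 0.09) [-53.  23. 122.  86.  33.  54.]
-1 45 (0.479, -0.233, 0.17) [-53.  12. 119.  67.  36.  77.]
-1 45 (0.582, -0.235, 0.188) [-43.  20. 104.  59.  32.  95.]
-1 45 (0.582, -0.235, 0.36) [-43.  10.  90.  37.  49. 123.]
-1 45 (0.57, 0.19, 0.24) [  5.  12. 107.  19.  18. 156.]
-1 45 (0.445, 0.165, 0.3) [  2. -10. 119.  17.  28. 158.]
```

```bash
python3 - <<'E'
from h import *
Y=-3.3;g=np.array([.4812,-.2322,.094])
r.move_to(*pose([.38,-.24,.31],35,Y))
d=DX(35,Y)
r.line_to(*pose(g-.075*d,35,Y),vel=.12)
T=cam('top');S=cam('scene')
cv2.imwrite('pics/pre.png',np.hstack([cv2.resize(p['img'][y:y+150,x:x+133,::-1],(399,450),interpolation=cv2.INTER_CUBIC) for p,x,y in((T,310,150),(S,190,180))]))
print(r.state()['time_s'],r.state()['ee_pos'])
for p in(T,S): print([(round(d['score'],2),(np.array(d['location'])*[640,480]).round(1)) for d in viewer.search_frame('pail_grip',p)], proj(p,g))
E
```

```text
3.5833 [ 0.34943209 -0.22472073  0.28283687]
[(0.53, array([313.7, 295.2])), (0.52, array([364.7, 234.7])), (0.49, array([473.8, 238.4]))] [[384.88478706 240.70560636]]
[(0.65, array([262.1, 239.2])), (0.6, array([340.8, 172. ]))] [[257.21033338 240.7685604 ]]
```

View pics/pre.png

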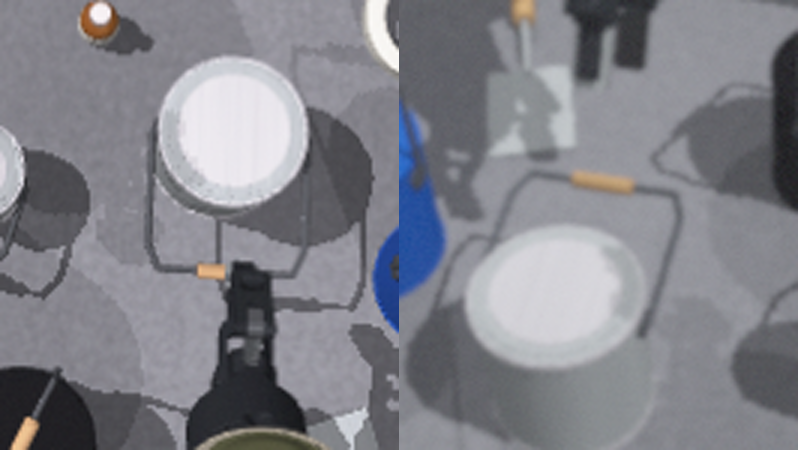

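```bash
python3 - <<'E'
from h import *
s=r.state();M=rotm(s['ee_rot']);p0=np.array(s['ee_pos']);print(s['ee_rot'],M.round(2).tolist())
T=cam('top');S=cam('scene','s2.png')
for n,o in(('G',(0,0,.155)),('f+',(0,.05,.155)),('f-',(0,-.05,.155)),('b',(0,0,.1))):
    X=p0+M@np.array(o); t=proj(T,X)[0]; c=proj(S,X)[0]
    print(n,X.round(3),'topcrop',((t-[310,150])*3).round(),'scenecrop',((c-[190,180])*3+[399,0]).round(),c.round())
E
```

```text
[1.44973731e+02 2.92337509e-02 8.66884233e+01] [[0.06, 0.82, 0.57], [1.0, -0.05, -0.03], [-0.0, 0.57, -0.82]]
G [ 0.438 -0.23   0.156] topcrop [232. 330.] scenecrop [610.  68.] [260. 203.]
f+ [ 0.479 -0.232  0.184] topcrop [240. 267.] scenecrop [588.  79.] [253. 206.]
f- [ 0.397 -0.228  0.127] topcrop [224. 390.] scenecrop [631.  58.] [267. 199.]
b [ 0.407 -0.228  0.201] topcrop [237. 376.] scenecrop [618. -18.] [263. 174.]
```

View pics/s2.png

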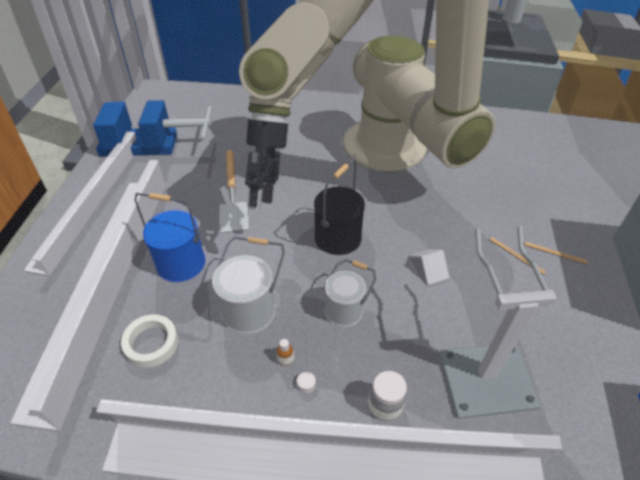

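The gripper is lined up: the projected finger positions match the scene view at about (253,203) and (267,198), and it is clear of the black and blue tins. I'll advance and grasp.

```bash
python3 - <<'E'
from h import *
Y=-3.3;g=np.array([.4812,-.2310,.095])
print(r.line_to(*pose(g,35,Y),vel=.06,contact_N=8)); print(r.state()['contact_force'])
r.grasp(); s=r.state(); print(s['time_s'],s['gripper_width'],s['contact_force'],s['ee_pos'])
T=cam('top');S=cam('scene')
cv2.imwrite('pics/gr.png',np.hstack([cv2.resize(p['img'][y:y+150,x:x+133,::-1],(399,450),interpolation=cv2.INTER_CUBIC) for p,x,y in((T,310,150),(S,190,180))]))
E
```

```text
False
[ 0.41888054 -0.55024348  0.18847728]
5.8583 0.008714263644036581 [-0.95370902  0.06739411 -0.59872771] [ 0.39236695 -0.22586197  0.2218827 ]
```

View pics/gr.png

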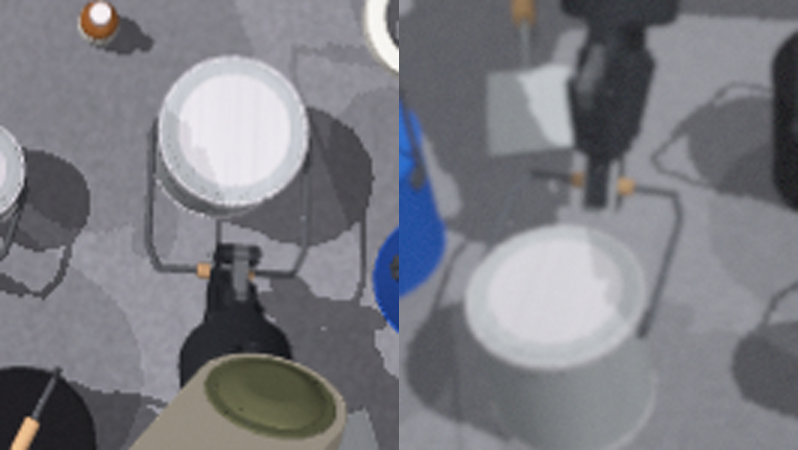

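```bash
python3 - <<'E'
from h import *
Y=-3.3;ux=R.from_euler('z',Y,degrees=True).as_matrix()[:,0]
s=r.state();G0=np.array(s['ee_pos'])+rotm(s['ee_rot'])[:,2]*.155
f=lambda a:.1*(-np.cos(np.radians(a))*ux+np.array([0,0,np.sin(np.radians(a))]))
a0=4
for i,a in enumerate(np.linspace(a0,90,13)[1:]):
    th=35*(1-min(1,max(0,(a-15)/70)))
    r.line_to(*pose(G0+f(a)-f(a0),th,Y),vel=.06)
    s=r.state();print(round(a),s['contact_force'].round(1),round(s['gripper_width'],4))
    if np.linalg.norm(s['contact_force'])>15: break
print(s['time_s'],pose(G0+f(90)-f(a0),0,Y)[0],s['ee_pos'])
T=cam('top');S=cam('scene')
cv2.imwrite('pics/up.png',np.hstack([cv2.resize(p['img'][y:y+150,x:x+133,::-1],(399,450),interpolation=cv2.INTER_CUBIC) for p,x,y in((T,330,130),(S,190,180))]))
E
```

```text
11 [ 0.7 -1.3 -1. ] 0.0088
18 [-0.  -1.1  0.9] 0.0089
26 [ 0.2 -1.6 -0.5] 0.0092
33 [-0.3 -1.2 -0.2] 0.009
40 [-1.9 -0.   0.8] 0.0088
47 [-0.7 -0.2  0.7] 0.0085
54 [-1.  -0.7  1.4] 0.0089
61 [-0.7  0.1  1.7] 0.0088
68 [ 0.  -0.6 -0.1] 0.0088
76 [-0.3 -0.4 -0.5] 0.0091
83 [ 0.9  0.8 -0.7] 0.0089
90 [ 0.8  1.4 -2.6] 0.009
11.75 [ 0.58071009 -0.23669067  0.34292124] [ 0.58055004 -0.23666674  0.34275946]
```

View pics/up.png

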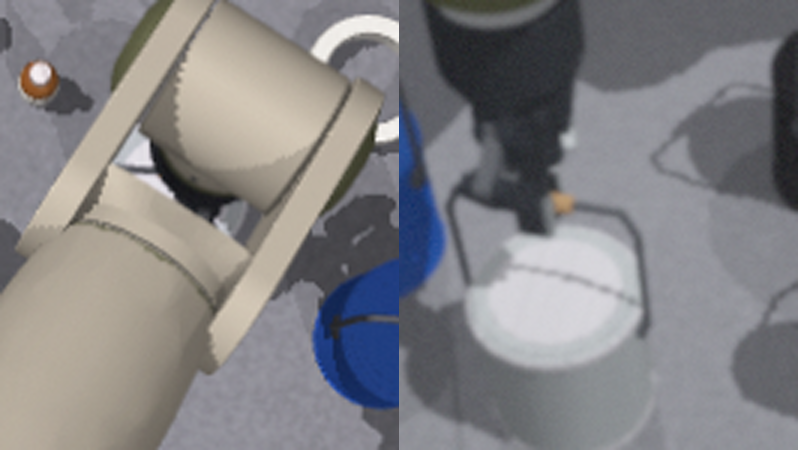

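The bail is upright and held at its roller (crop (560,203)), with the tin still standing. Next I lift it.

```bash
python3 - <<'E'
from h import *
Y=-3.3;s=r.state();G=np.array(s['ee_pos'])+rotm(s['ee_rot'])[:,2]*.155
r.line_to(*pose(G+[0,0,.02],0,Y),vel=.03); r.wait(.3); s=r.state();print(s['contact_force'],s['gripper_width'])
r.line_to(*pose(G+[0,0,.15],0,Y),vel=.08); r.wait(.2); s=r.state();print(s['contact_force'],s['gripper_width'],s['time_s'])
S=cam('scene','lift.png')
E
```

```text
[-0.63379371  0.29068659 -5.477146  ] 0.00847253064931932
[ 0.59323754 -0.37852273 -6.00953028] 0.008622455783161835 14.9333
```

View pics/lift.png

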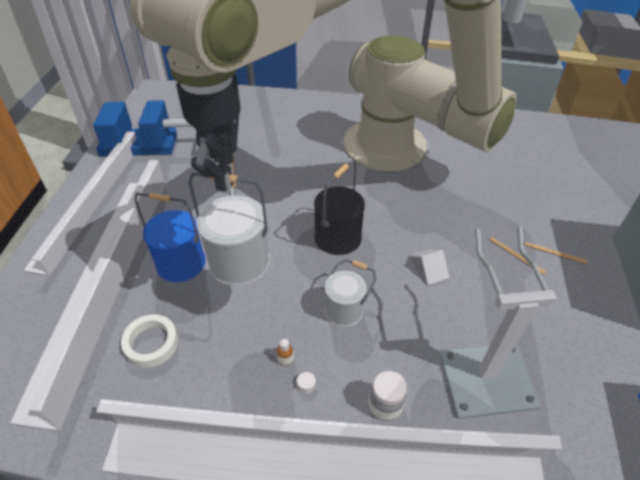

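```bash
cat >> h.py <<'E'
HY=12.2;H=R.from_euler('z',HY,degrees=True).as_matrix();SEAT=np.array([.5635,.195,.2265])
hk=lambda x,y,z,th=0: pose(SEAT+H@np.array([x,y,z]),th,HY)
E
python3 - <<'E'
from h import *
r.line_to(*hk(-.14,-.002,.115),vel=.09); r.wait(.4)
r.line_to(*hk(-.14,-.002,.045),vel=.07); r.wait(.3)
r.line_to(*hk(-.06,-.002,.045),vel=.05); r.wait(.4)
s=r.state();print(s['contact_force'],s['gripper_width'],s['time_s'],s['ee_pos'])
S=cam('scene');T=cam('top')
cv2.imwrite('pics/pre2.png',np.hstack([cv2.resize(p['img'][y:y+150,x:x+133,::-1],(399,450),interpolation=cv2.INTER_CUBIC) for p,x,y in((T,110,120),(S,440,180))]))
E
```

```text
[ 0.59711511 -0.66030776 -6.13417519] 0.008947571057352628 23.8917 [0.50525856 0.18034755 0.42652564]
```

View pics/pre2.png

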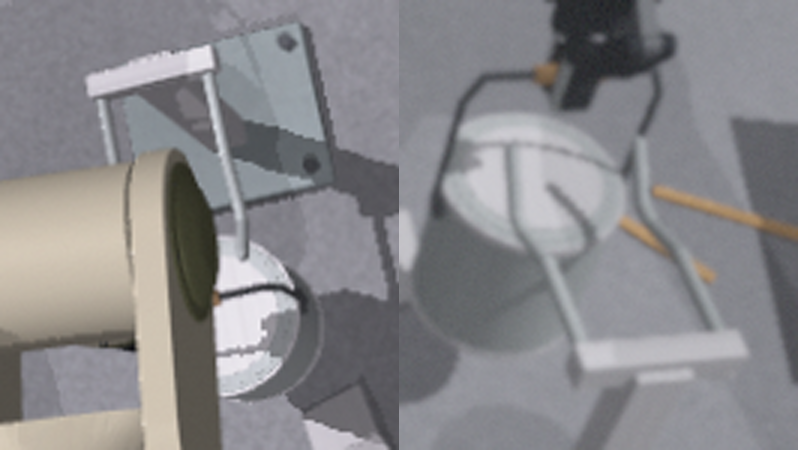

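```bash
python3 - <<'E'
from h import *
S=cam('scene');T=cam('top')
for o in((-.06,.0525,.045),(-.06,-.0525,.045),(-.06,0.02,.045),(-.06,-.02,.045),(-.032,.036,.016),(-.032,-.036,.016),(0,.036,-.0065),(0,-.036,-.0065)):
    X=SEAT+H@np.array(o); print(o,'scene',((proj(S,X)[0]-[440,180])*3+[399,0]).round(),'top',((proj(T,X)[0]-[110,120])*3).round())
E
```

```text
(-0.06, 0.0525, 0.045) scene [666.  67.] top [104. 324.]
(-0.06, -0.0525, 0.045) scene [479.  75.] top [266. 288.]
(-0.06, 0.02, 0.045) scene [609.  69.] top [154. 313.]
(-0.06, -0.02, 0.045) scene [538.  72.] top [216. 299.]
(-0.032, 0.036, 0.016) scene [639. 143.] top [133. 279.]
(-0.032, -0.036, 0.016) scene [511. 149.] top [242. 255.]
(0, 0.036, -0.0065) scene [646. 215.] top [134. 235.]
(0, -0.036, -0.0065) scene [518. 222.] top [240. 211.]
```

```bash
python3 - <<'E'
from h import *
r.line_to(*hk(0,-.002,.045),vel=.04); r.wait(.5)
r.line_to(*hk(0,-.002,.012),vel=.03); r.wait(.4)
print(r.state()['contact_force'])
print(r.line_to(*hk(0,-.002,-.007),vel=.015,contact_N=4.5)); r.wait(.3)
s=r.state();print(s['contact_force'],s['gripper_width'],s['time_s'],H.T@(np.array(s['ee_pos'])-[0,0,.155]-SEAT))
S=cam('scene');T=cam('top')
cv2.imwrite('pics/seat.png',np.hstack([cv2.resize(p['img'][y:y+150,x:x+133,::-1],(399,450),interpolation=cv2.INTER_CUBIC) for p,x,y in((T,110,120),(S,440,200))]))
E
```

```text
[ 0.22328314 -0.61742296 -5.75027067]
True
[ 0.26745901 -0.03471077  5.99711033] 0.008985307644959877 29.0417 [ 1.83170778e-05 -1.99601176e-03 -9.87818404e-04]
```

View pics/seat.png

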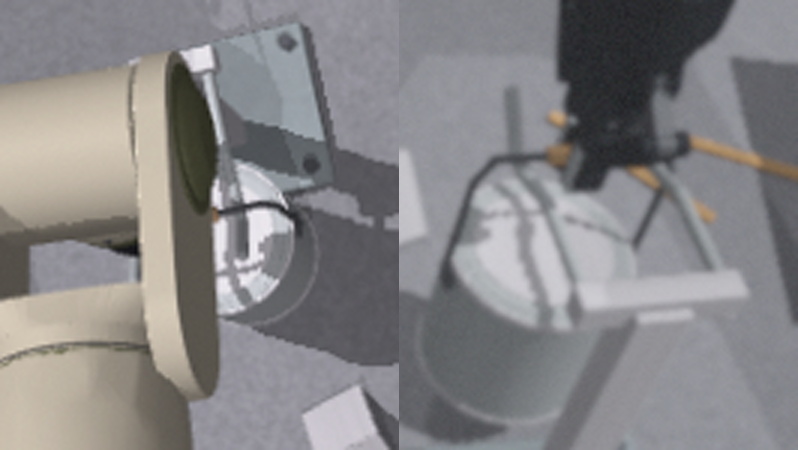

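The wire touched down at seat height (-1 mm) and the arm's load reversed, so the prongs now carry the tin. I'll release it and retreat upwards.

```bash
python3 - <<'E'
from h import *
r.line_to(*hk(0,-.002,.0005),vel=.02); print(r.state()['contact_force'])
r.open_jaws(); r.wait(.3); s=r.state();print(s['contact_force'],s['gripper_width'])
print(r.line_to(*hk(0,-.002,.10),vel=.05,contact_N=6)); 
r.line_to(*hk(-.2,-.002,.2),vel=.15); r.wait(1.5)
print(r.state()['contact_force'],r.state()['time_s'])
S=cam('scene');T=cam('top')
cv2.imwrite('pics/fin.png',np.hstack([cv2.resize(p['img'][y:y+150,x:x+133,::-1],(399,450),interpolation=cv2.INTER_CUBIC) for p,x,y in((T,110,120),(S,440,200))]))
for n,p in(('scene',S),('top',T)):
    print(n,[(round(d['score'],2),(np.array(d['location'])*[640,480]).round(1)) for t in('small_mid','pail_mid') for d in viewer.search_frame(t,p)])
r.wait(1); S2=cam('scene'); print('motion',np.abs(S['img'][200:420,400:].astype(int)-S2['img'][200:420,400:]).mean(), np.abs(S['img'][:,:130].astype(int)-S2['img'][:,:130]).mean())
E
```

```text
[ 0.39736966  0.58903901 -5.89192787]
[ 0.14198579 -0.77889782 -0.56690194] 0.08533103894624497
False
[-0.06217339 -0.34885473 -0.26039306] 35.75
scene [(0.67, array([347. , 298.4])), (0.86, array([479.5, 293.1])), (0.8, array([175. , 241.2])), (0.63, array([338.8, 215.8]))]
top [(0.72, array([294.4, 210. ])), (0.76, array([465.2, 243.7])), (0.73, array([314.2, 296.3])), (0.64, array([183.9, 204.8]))]
motion 1.4869886363636364 1.4058386752136751
```

View pics/fin.png

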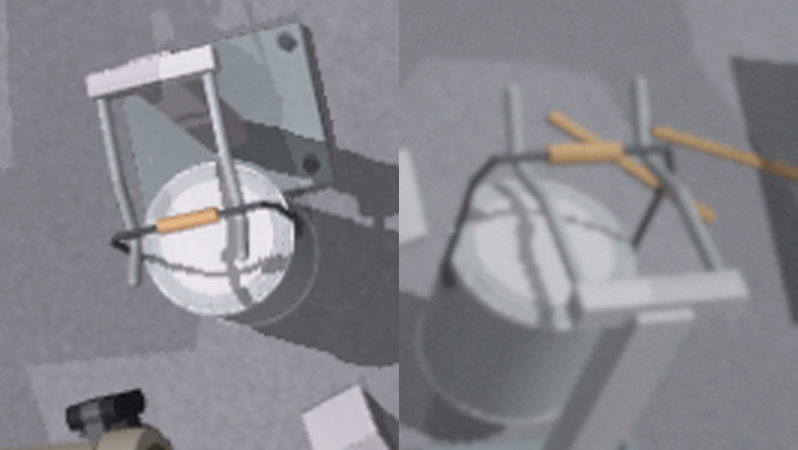

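The tin hangs level with the wire in both dips. The roller sits between the prongs (top crop (187,220), prongs at about (131,235) and (232,210)), and nothing is moving beyond image noise.

```bash
python3 -c "
from h import *
r.job_done(); print(r.state()['time_s'])"
```

```text
the job is handed in; nothing more can be done
the job is handed in; nothing more can be done
```

The larger steel tin is hanging on the forked hook, and the job is handed in at about 37 s of the 67 s allowed. I gripped the roller, swung the bail upright while the tin stood on the bench, then lifted the tin, brought it in from the hook's open end and lowered it.

Last checks:
- **Seating:** the wire touched down within 1 mm of the estimated seat height. The final picture shows it in both dips, with the roller between the prongs and about 3–4 mm off-centre.
- **Stillness:** two pictures 1 s apart differed only by image noise, and the arm was clear and touching nothing.
- **Smaller tin:** it was detected within 2–5 pixels of where it started in both cameras. I put that down to detector scatter, and nothing came near it.
- **Oddity:** the jaws read about 8.7 mm on the 11 mm roller. I did not find out why, but the grip held throughout and the measured load was about 6 N.

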